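# Pack out and clamp a flowmeter in its length fixture

### The arm

A 6-joint arm with a two-finger parallel gripper is mounted at the origin on the work surface. World frame = base frame: x ahead of the robot, y to its left, z up, the work surface at z = 0. Lengths are in m, angles in rad, forces in N, time in s.
With the tool pointing down it reaches from about 0.35 to 0.975 m from the base axis. Payload 4.9 kg.
Tool frame: the origin (TCP) lies midway between the tips of the shut fingers; the grasp point (between the pads) lies 19 mm behind it; z points along the fingers, y is the direction in which the jaws open and shut (so a half turn about z gives the same grasp; the last joint's range is limited). The gripper opens to 85 mm and grips with 20 to 120 N. Pads are 22 mm wide; open, the fingers measure 114 mm over their backs; the gripper's body (76 mm by 85 mm) begins 54 mm behind the grasp point. The pads swing forward as they close: fully open they stand 13 mm farther back than shut.
Start: joints at [1.136, 0.053, 1.613, -0, 1.476, -0.119], TCP at [0.194, 0.594, 0.231] pointing down, gripper open.
Joint ranges: [-3.01, 3.01], [-1.01, 2.22], [0.06, 2.58], [-1.02, 4.17], [0.09, 2.62], [-3.14, 3.14]. Speed limits (rad/s): [2.57, 2.57, 3.14, 3.14, 3.14, 3.14].

### API

Orientations are given as a unit quaternion [w, x, y, z].
In Python, from plant import manip gives the robot as it stands. The module is installed in compiled form; this text tells all that it offers.
- The arm moves only by the tool move_arm, never from a script. Its argument "rows" is a list of rows, each an object of numbers: "tx", "ty", "tz": the shift along the tool's x, y, z in m; "ax", "ay", "az": the turn, a rotation vector about the tool's x, y, z in degrees; "jaw": the closure in counts, from 0 (fully open) to 255 (shut). In form: [{"tx": .., "ty": .., "tz": .., "ax": .., "ay": .., "az": .., "jaw": ..}, ...]. A call has 1 to 12 rows; each row shifts and turns the pose as measured when the row begins, along the tool's axes as they then stand; what a row does not reach is not made up. A row lasts 1/10 s, in which the tool goes at most 50 mm and 8.59 degrees, less where a joint would pass 70% of its speed; a pose out of reach is approached as far as the arm can. A call with a gripper value outside its range is refused whole. The fingers move at their own pace and stop on an object; the grip force is fixed at half the most. Time passes only in rows, so rows that do not move let the fingers close. It gives the time, the measured TCP pose, the force and the opening at its end, in the units of the state.
- manip.state(): the state, without advancing time (a new reading comes with each control period).
- manip.grab_frame(name): name is "scene" or "top" or "wrist"; returns a dict with "color" (480x640x3 uint8, red, green, blue), "intrinsics" (3x3 intrinsics, pixels), "R" (3x3) and "t" (3): a world point X has camera coordinates R X + t. Camera axes: x right, y down, z forward; pixel columns grow to the right and rows downward; lengths in m; the calibration is good to about 2 mm. A picture is of the moment at which its call begins. There is no depth.
- manip.job_done(): hands the job in, once; it reports no verdict.
The state is a dict: "time": time; "joint_pos": joint angles; "joint_vel": joint speeds; "joint_efforts": joint torques, N m; "tool_pos": TCP position; "tool_rot": TCP orientation; "contact_force": force on the tool from outside, world axes, zero at the start; "ft_torque": the same for the moment, N m; "gripper_width": opening from 0.0 (shut) to 1.0 (fully open).
Only numpy, scipy, OpenCV 4.12 (cv2) and the standard library are available. Lean on these libraries where they do the work, as an engineer would, in place of code of your own. Each camera call takes 0.05 s, during which the arm holds its last target.

### The job

Fill the gap in the fixture's channel between the clear flowmeter and the sliding jaw with orange spacers from the blue tray, standing upright side by side and square in the channel, adding one after another until the jaw, pushed by its red handle, closes firmly on the row before it runs into its own stop. Finish while holding the jaw pushed in, so that the row and the flowmeter stay pressed snugly (not crushed) against the seal head: the jaw springs back if you let go. Leave everything else on the bench alone.

Things in the scene. Friction and masses are not known exactly. Their poses are not given: they have to be found in the camera images.
- fixture: aluminium length fixture, fixed; base plate 100 x 360 mm, 10 mm thick, spanning y = -130 to +230 mm. Origin: on the bench, on the centre line, below the drawn-back jaw's face. y: the slide axis, from the jaw towards flowmeter and seal head; x across, z up. Its yaw varies by 0.2 rad either way
- channel (a point): start of the channel: on its floor, 10 mm above the bench, on the centre line, at y = 0 of the fixture; axes as the fixture's. From here the channel runs 225 mm along +y, 46 mm wide between two dark walls 6 mm thick and 18 mm high above the floor
- jaw: sliding jaw, axes as the fixture's. Origin = the fixture's origin when drawn back; it moves with the jaw, so its y in the fixture frame is the travel: 0 (a weak spring, 1 to 2.5 N, returns it there) to 26 mm (hard stop: if reached, the row is too short and nothing is clamped). Face 34 mm wide, 12 to 54 mm above the bench. Push it to +y by the handle; 10 to 15 N clamps well
- jaw_handle (a point): centre of the top of the jaw's red upright handle, 88 mm above the bench, 85 mm behind (-y of) the jaw's face: a fin 14 mm thick along the slide (y), 30 mm wide across (x), 57 mm tall; 62 mm clear between it and the jaw's face plate, which is 16 mm thick
- head: fixed grey seal head at the far end of the channel, 44 mm wide, 48 mm tall with a screw head on top, axes as the fixture's. Origin: on the channel floor, at the foot of its black rubber sealing face, which looks to -y. Its place along the channel varies by 33 mm, and with it the gap to fill
- meter: clear acrylic flowmeter lying in the channel, far end at the seal head (up to 1 mm off), 34 x 34 mm section, 100 mm long along y, about 0.18 kg, black knob on top at the head end (26 mm across, top 58 mm above its underside). Origin: centre of its underside; its free end is at y = -50 mm. Over 60 N crushes it
- spacer_tray: shallow blue tray with the spacers, 90 x 350 x 16 mm, wall and floor 4 mm, on the bench between robot and fixture, fixed. Origin: centre of its underside, long side along y
- spacer_a: orange plastic spacer block, standing upright in the blue tray: 40 mm wide (x), 20 mm thick (y), 55 mm tall, about 0.06 kg, four of them alike. Origin: centre of its underside. In the channel its 20 mm thickness goes along the slide. The gap from flowmeter to drawn-back jaw is 49 to 82 mm: two or three spacers
- spacer_b: orange plastic spacer block, standing upright in the blue tray: 40 mm wide (x), 20 mm thick (y), 55 mm tall, about 0.06 kg, four of them alike. Origin: centre of its underside. In the channel its 20 mm thickness goes along the slide. The gap from flowmeter to drawn-back jaw is 49 to 82 mm: two or three spacers
- spacer_c: orange plastic spacer block, standing upright in the blue tray: 40 mm wide (x), 20 mm thick (y), 55 mm tall, about 0.06 kg, four of them alike. Origin: centre of its underside. In the channel its 20 mm thickness goes along the slide. The gap from flowmeter to drawn-back jaw is 49 to 82 mm: two or three spacers
- spacer_d: orange plastic spacer block, standing upright in the blue tray: 40 mm wide (x), 20 mm thick (y), 55 mm tall, about 0.06 kg, four of them alike. Origin: centre of its underside. In the channel its 20 mm thickness goes along the slide. The gap from flowmeter to drawn-back jaw is 49 to 82 mm: two or three spacers
- loose_knob: bystander: black knob, 28 mm across, 22 mm high, loose among the spacers in the tray (which of the five places in the row it has varies). Leave it where it is
- meter_left: bystander: a spare clear flowmeter with black knob, 34 x 100 mm, lying on the bench to the robot's left. Leave it where it is
- meter_right: bystander: another spare flowmeter, lying to the robot's right. Leave it where it is
- bottle: bystander: small white bottle with blue cap, 44 mm across, 110 mm high, on the left. Leave it where it is
- jar: bystander: amber jar with black lid, 60 mm across, 50 mm high, beyond the fixture. Leave it where it is
- screwdriver: bystander: screwdriver lying beyond the fixture. Leave it where it is
- wrench: bystander: wrench lying on the right. Leave it where it is
Things that resemble listed ones, but are neither listed nor needed, are in the scene too. What is shaped like the spacer_c but grey or yellow is not meant.

How it is judged:
At the end, for the whole second after the job is handed in: Robot on jaw over 2 N; jaw on a spacer, a spacer on flowmeter, flowmeter on seal head each over 3 N. Spacers at the fixture: upright (0.15 rad), on the channel floor (4 mm), square (0.2 rad), within 6 mm of the centre line. Flowmeter flat (0.12 rad), straight (0.15 rad), still (20 mm/s) (contact force between meter and head above 3 N and (contact force between jaw and spacer_a above 3 N or contact force between jaw and spacer_b above 3 N or contact force between jaw and spacer_c above 3 N or contact force between jaw and spacer_d above 3 N) and contact force between any of spacer_a, spacer_b, spacer_c, spacer_d and meter above 3 N and contact force between any of the fingers, the arm and jaw above 2 N and angle between meter's own z axis and vertical below 0.12 rad and angle between the y axis of meter and the y axis of fixture, either way round below 0.15 rad and linear speed of meter below 0.02 m/s and ((y of spacer_a in the frame of fixture above 0.2 m or y of spacer_a in the frame of fixture below -0.14 m or x of spacer_a in the frame of fixture above 0.055 m or x of spacer_a in the frame of fixture below -0.055 m) or (angle between spacer_a's own z axis and vertical below 0.15 rad and angle between the y axis of spacer_a and the y axis of fixture, either way round below 0.2 rad and z of spacer_a in the frame of fixture below 0.014 m and y of spacer_a in the frame of fixture above 0 m and x of spacer_a in the frame of fixture between -0.006 and 0.006 m)) and ((y of spacer_b in the frame of fixture above 0.2 m or y of spacer_b in the frame of fixture below -0.14 m or x of spacer_b in the frame of fixture above 0.055 m or x of spacer_b in the frame of fixture below -0.055 m) or (angle between spacer_b's own z axis and vertical below 0.15 rad and angle between the y axis of spacer_b and the y axis of fixture, either way round below 0.2 rad and z of spacer_b in the frame of fixture below 0.014 m and y of spacer_b in the frame of fixture above 0 m and x of spacer_b in the frame of fixture between -0.006 and 0.006 m)) and ((y of spacer_c in the frame of fixture above 0.2 m or y of spacer_c in the frame of fixture below -0.14 m or x of spacer_c in the frame of fixture above 0.055 m or x of spacer_c in the frame of fixture below -0.055 m) or (angle between spacer_c's own z axis and vertical below 0.15 rad and angle between the y axis of spacer_c and the y axis of fixture, either way round below 0.2 rad and z of spacer_c in the frame of fixture below 0.014 m and y of spacer_c in the frame of fixture above 0 m and x of spacer_c in the frame of fixture between -0.006 and 0.006 m)) and ((y of spacer_d in the frame of fixture above 0.2 m or y of spacer_d in the frame of fixture below -0.14 m or x of spacer_d in the frame of fixture above 0.055 m or x of spacer_d in the frame of fixture below -0.055 m) or (angle between spacer_d's own z axis and vertical below 0.15 rad and angle between the y axis of spacer_d and the y axis of fixture, either way round below 0.2 rad and z of spacer_d in the frame of fixture below 0.014 m and y of spacer_d in the frame of fixture above 0 m and x of spacer_d in the frame of fixture between -0.006 and 0.006 m))); the arm keeps its last pose, push and grip.
It fails at once if flowmeter crushed: over 60 N against the seal head (contact force between meter and head above 60 N).
It fails at once if another thing on the bench was disturbed (moved over 30 mm) (distance of any of loose_knob, meter_left, meter_right, bottle, jar, screwdriver, wrench from where it was at the start of the episode above 0.03 m).
It also fails if it takes over 72 s, if anything falls off the work surface, if the arm or the gripper's body presses on something with over 40 N, if the wrist force passes 120 N, or if a joint passes its speed limit or range.

## Working session

There is one attempt and no reset: what is moved stays moved. The work goes in short steps, Python scripts to look and compute and a tool call to move; the robot and the scene stay as the last step left them, time stands still between calls to the robot, and variables do not carry over. Pictures are saved under pics/ and viewed, and the job is handed in when it is done.

Besides the shell and the picture viewer there is one more tool, called after "Emit:" as name([rows], argument=value, ...), one row to a line, values as JSON. move_arm: Moves the arm, as the interface text tells. Its arguments: {"type":"object","properties":{"rows":{"type":"array"}},"required":["rows"]}

```bash
mkdir -p pics
python3 - <<'E'
from plant import manip
import cv2
for n in ("scene","top"):
    f=manip.grab_frame(n); cv2.imwrite(f"pics/{n}0.png",f["color"][:,:,::-1]); print(n,f["intrinsics"],f["R"],f["t"])
s=manip.state(); print(s)
E
```

```text
scene [[618.45626189   0.         318.20785372]
 [  0.         618.45626189 238.99412914]
 [  0.           0.           1.        ]] [[ 0.38017559  0.92488306 -0.00760549]
 [ 0.5938091  -0.25037471 -0.76465892]
 [-0.70912431  0.28618844 -0.64439033]] [-0.23193363 -0.28703055  1.67665733]
top [[615.67694329   0.         317.44061131]
 [  0.         615.67694329 239.2896652 ]
 [  0.           0.           1.        ]] [[ 0.00648545 -0.99996755  0.00477976]
 [-0.99907582 -0.00668262 -0.04246001]
 [ 0.04249057 -0.00449997 -0.99908673]] [0.02592799 0.55668626 1.33154735]
{'time': 0.1, 'joint_pos': array([ 1.13600833e+00,  5.32988714e-02,  1.61415292e+00, -8.16447088e-06,
        1.47599799e+00, -1.19003655e-01]), 'joint_vel': array([-9.22555874e-05, -1.61650299e-03, -4.10400687e-03,  1.08422150e-03,
        1.10818684e-03,  8.84617713e-04]), 'joint_efforts': array([ 3.13040482e-04, -3.94905603e+01, -3.71361780e+01, -1.29383898e-04,
        3.93668481e-03,  8.91059301e-06]), 'tool_pos': array([0.19386706, 0.59358145, 0.23018323]), 'tool_rot': array([-2.49934563e-04,  1.57236496e-01,  9.87560541e-01, -8.94307485e-04]), 'contact_force': array([-0.25120409,  0.14783305,  0.06457985]), 'ft_torque': array([-0.01026229, -0.01679281, -0.0714985 ]), 'gripper_width': 0.9969774948351391}
```

View pics/scene0.png

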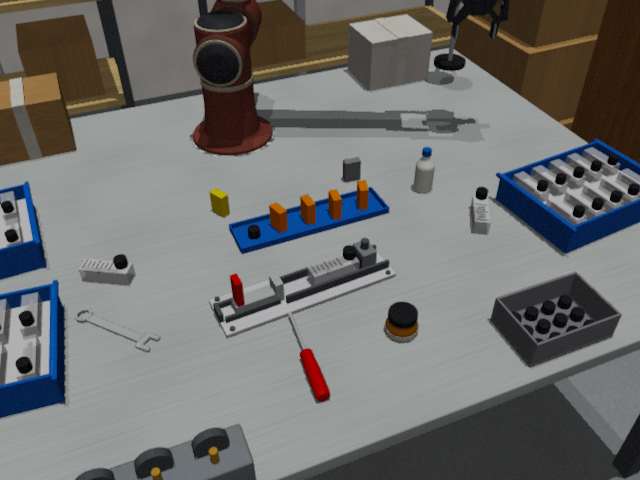

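View pics/top0.png

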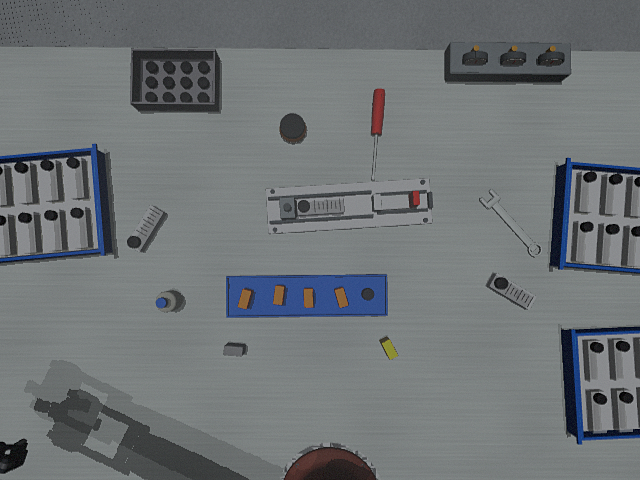

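Lookalikes in the top view: orange spacers at (245,298), (279,295), (308,297) and (341,297). The loose knob is at (367,294), a yellow block at (389,348) and a grey block at (234,350). I want the four orange ones in the blue tray. Next, a close crop to check this.

Run:
```python
import cv2
a=cv2.imread("pics/top0.png")
cv2.imwrite("pics/c_tray.png",cv2.resize(a[265:325,222:392],None,fx=4.7,fy=4.7,interpolation=cv2.INTER_CUBIC))
cv2.imwrite("pics/c_fix.png",cv2.resize(a[170:240,258:438],None,fx=4.4,fy=4.4,interpolation=cv2.INTER_CUBIC))
```

```text
(no output)
```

View pics/c_tray.png

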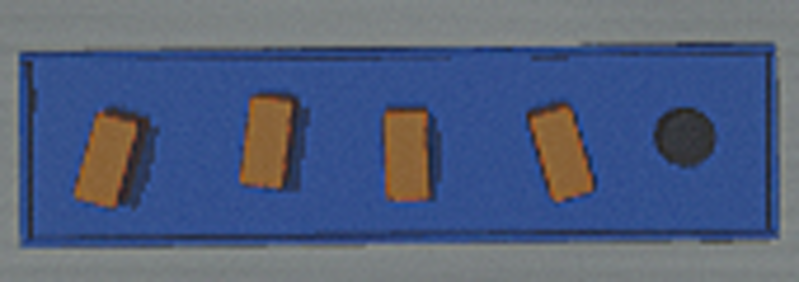

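View pics/c_fix.png

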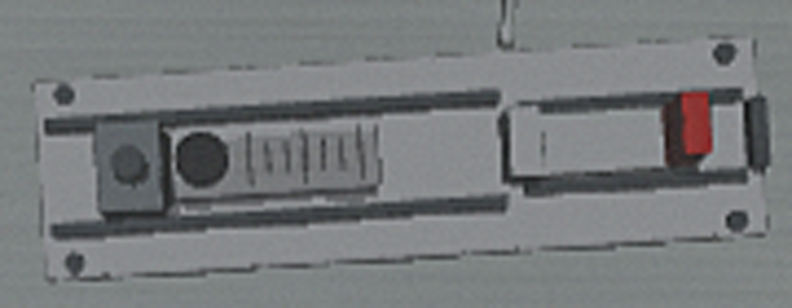

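```bash
cat > h.py <<'E'
import numpy as np, cv2
from plant import manip
def unproj(f,uv,z):
    K=f["intrinsics"];R=f["R"];t=f["t"]
    uv=np.atleast_2d(np.array(uv,float))
    d=np.c_[uv,np.ones(len(uv))]@np.linalg.inv(K).T@R
    c=-R.T@t
    s=(z-c[2])/d[:,2]
    return c+s[:,None]*d
def proj(f,X):
    p=np.atleast_2d(X)@f["R"].T+f["t"]; p=p@f["intrinsics"].T
    return p[:,:2]/p[:,2:]
E
python3 - <<'E'
from h import *
np.set_printoptions(precision=4,suppress=True)
f=manip.grab_frame("top")
a=f["color"]; hsv=cv2.cvtColor(a,cv2.COLOR_RGB2HSV)
print(hsv[297,308],hsv[297,245])
m=((hsv[...,0]>8)&(hsv[...,0]<20)&(hsv[...,1]>120)&(hsv[...,2]>90)).astype(np.uint8)
m[:265]=0;m[325:]=0
n,l,st,c=cv2.connectedComponentsWithStats(m)
for i in range(1,n):
    if st[i,4]<50: continue
    pts=np.argwhere(l==i)[:,::-1]
    W=unproj(f,pts,0.059)[:,:2]
    ctr=W.mean(0); w,v=np.linalg.eigh(np.cov(W.T)); ax=v[:,1]; 
    print(c[i],st[i,4],ctr,"long-axis angle deg",np.degrees(np.arctan2(ax[1],ax[0])),np.sqrt(12*w))
o=np.array([258,170])
g=lambda L:(np.array(L)+.5)/4.4-.5+o
S=unproj(f,g([(64,94),(75,262),(724,53),(736,219)]),0.011)[:,:2]
C=unproj(f,g([(34,83),(47,281),(755,38),(767,235)]),0.010)[:,:2]
print(S);print(C)
for P in(S,C):
    d=(P[0]+P[1]-P[2]-P[3]); print("center",P.mean(0),"len",np.linalg.norm(d)/2,"+y dir",d/np.linalg.norm(d), "yaw",np.degrees(np.arctan2(-d[0],d[1])))
d=(C[0]+C[1]-C[2]-C[3]);d/=np.linalg.norm(d);ctr=(C.mean(0)+S.mean(0))/2
ex=np.array([d[1],-d[0]])
org=ctr-0.05*d
print("origin",org)
def fx(uv,z):
    P=unproj(f,g(uv),z)[:,:2]-org
    return np.c_[P@ex,P@d]
print("meter free end top edge",fx([(377,125),(379,190)],0.044))
print("jaw face",fx([(510,105),(513,180)],0.054), "head front", fx([(162,122),(166,212)],0.058))
print("handle top",fx([(683,92),(710,92),(712,153),(688,155)],0.088), "wall",fx([(500,90),(505,210)],.028))
E
```

```text
[ 16 144 136] [ 16 153 137]
[278.1159 294.7134] 164 [0.4377 0.1115] long-axis angle deg 172.58822103613704 [0.0188 0.0388]
[243.9091 298.5879] 165 [0.4291 0.1831] long-axis angle deg 164.71604095748617 [0.0187 0.0387]
[307.9752 297.5342] 161 [0.4322 0.0489] long-axis angle deg -179.18375656307163 [0.0187 0.0377]
[341.0368 297.2822] 163 [ 0.4331 -0.0205] long-axis angle deg -163.27557968045016 [0.0186 0.0386]
[[ 0.6618  0.1294]
 [ 0.5781  0.1232]
 [ 0.6846 -0.1993]
 [ 0.6017 -0.2052]]
[[ 0.6673  0.1445]
 [ 0.5686  0.137 ]
 [ 0.6924 -0.215 ]
 [ 0.5939 -0.2208]]
center [ 0.6315 -0.038 ] len 0.329366187859147 +y dir [-0.0706  0.9975] yaw 4.046949800777472
center [ 0.6305 -0.0386] len 0.35953287294376435 +y dir [-0.0701  0.9975] yaw 4.021669131968638
origin [ 0.6345 -0.0881]
meter free end top edge [[ 0.0136  0.0624]
 [-0.018   0.0635]]
jaw face [[ 0.0181 -0.0017]
 [-0.0181 -0.0006]] head front [[ 0.0201  0.1661]
 [-0.0233  0.1669]]
handle top [[ 0.0154 -0.0797]
 [ 0.0146 -0.0923]
 [-0.0142 -0.0912]
 [-0.0144 -0.0799]] wall [[ 0.0287  0.0001]
 [-0.0304  0.0016]]
```

Chosen spacer: the orange one at (308,297), with the next at (278,295). All four are orange and inside the tray. The gap measures about 63–66 mm. First I'll turn the tool, then travel.

Emit:
move_arm([
  {"az":7.9},
  {"az":7.9},
  {"az":7.9},
  {"az":7.9},
  {"az":7.9},
  {"az":7.9},
  {"az":7.9},
  {"az":7.9},
  {"az":7.9},
])

```text
schema error: expected keys tx, ty, tz, ax, ay, az, jaw
```

```bash
cat >> h.py <<'E'
from scipy.spatial.transform import Rotation as Ro
def plan(p,yaw):
    """needed shift in tool axes after the turn; yaw = world angle of tool y (deg, mod 180)"""
    s=manip.state(); q=s["tool_rot"]; R=Ro.from_quat([q[1],q[2],q[3],q[0]]).as_matrix()
    cur=np.degrees(np.arctan2(R[1,1],R[0,1])); d=(yaw-cur+90)%180-90
    a=np.radians(cur+d); y=np.array([np.cos(a),np.sin(a),0]); z=np.array([0,0,-1.]); x=np.cross(y,z)
    e=np.array(p)-s["tool_pos"]
    tilt=R.T@np.array([0,0,-1.]); 
    print("t %.2f"%s["time"],"pos",s["tool_pos"].round(4),"yaw %.2f"%cur,"F",s["contact_force"].round(2),"w %.3f"%s["gripper_width"])
    print("  need az %.2f"%-d,"tx %.4f ty %.4f tz %.4f"%(e@x,e@y,e@z)," tilt ax %.2f ay %.2f deg"%(np.degrees(-tilt[1]),np.degrees(tilt[0])))
O=np.array([0.6345,-0.0881]);YAW=4.03
def fix(x,y,z):
    c,s=np.cos(np.radians(YAW)),np.sin(np.radians(YAW))
    return np.array([O[0]+c*x-s*y,O[1]+s*x+c*y,z])
E
python3 -c "
from h import *
plan([.4322,.0489,.15],.8)"
```

```text
t 0.15 pos [0.1939 0.5937 0.2303] yaw 71.90 F [-0.58  0.79 -0.4 ] w 1.003
  need az 71.10 tx -0.5480 ty 0.2307 tz 0.0803  tilt ax -0.09 ay -0.01 deg
```

Emit:
move_arm([
  {"tx":0,"ty":0,"tz":0,"ax":0,"ay":0,"az":7.9,"jaw":70},
  {"tx":0,"ty":0,"tz":0,"ax":0,"ay":0,"az":7.9,"jaw":70},
  {"tx":0,"ty":0,"tz":0,"ax":0,"ay":0,"az":7.9,"jaw":70},
  {"tx":0,"ty":0,"tz":0,"ax":0,"ay":0,"az":7.9,"jaw":70},
  {"tx":0,"ty":0,"tz":0,"ax":0,"ay":0,"az":7.9,"jaw":70},
  {"tx":0,"ty":0,"tz":0,"ax":0,"ay":0,"az":7.9,"jaw":70},
  {"tx":0,"ty":0,"tz":0,"ax":0,"ay":0,"az":7.9,"jaw":70},
  {"tx":0,"ty":0,"tz":0,"ax":0,"ay":0,"az":7.9,"jaw":70},
  {"tx":0,"ty":0,"tz":0,"ax":0,"ay":0,"az":7.9,"jaw":70},
])

```text
time: 1.05
tool_pos: [0.1929, 0.5914, 0.2252]
tool_rot: [0.002, 0.72, 0.694, -0.005]
contact_force: [0.4, -0.2, -0.6]
gripper_width: 0.726
```

```bash
python3 -c "
from h import *
plan([.4322,.0489,.15],.8)"
```

```text
t 1.05 pos [0.1929 0.5914 0.2252] yaw -2.09 F [ 0.41 -0.19 -0.64] w 0.726
  need az -2.89 tx -0.5458 ty 0.2317 tz 0.0752  tilt ax -0.22 ay 0.53 deg
```

Emit:
move_arm([
  {"tx":-0.045,"ty":0.019,"tz":0.0,"ax":0,"ay":0,"az":-1,"jaw":70},
  {"tx":-0.045,"ty":0.019,"tz":0.0,"ax":0,"ay":0,"az":-1,"jaw":70},
  {"tx":-0.045,"ty":0.019,"tz":0.0,"ax":0,"ay":0,"az":-1,"jaw":70},
  {"tx":-0.045,"ty":0.019,"tz":0.0,"ax":0,"ay":0,"az":0,"jaw":70},
  {"tx":-0.045,"ty":0.019,"tz":0.0,"ax":0,"ay":0,"az":0,"jaw":70},
  {"tx":-0.045,"ty":0.019,"tz":0.0,"ax":0,"ay":0,"az":0,"jaw":70},
  {"tx":-0.045,"ty":0.019,"tz":0.0,"ax":0,"ay":0,"az":0,"jaw":70},
  {"tx":-0.045,"ty":0.019,"tz":0.0,"ax":0,"ay":0,"az":0,"jaw":70},
  {"tx":-0.045,"ty":0.019,"tz":0.0,"ax":0,"ay":0,"az":0,"jaw":70},
  {"tx":-0.045,"ty":0.019,"tz":0.0,"ax":0,"ay":0,"az":0,"jaw":70},
  {"tx":-0.045,"ty":0.019,"tz":0.0,"ax":0,"ay":0,"az":0,"jaw":70},
  {"tx":0,"ty":0,"tz":0.0,"ax":0,"ay":0,"az":0,"jaw":70},
])

```text
time: 2.25
tool_pos: [0.4081, 0.0832, 0.2247]
tool_rot: [0.004, 0.7, 0.714, -0.007]
contact_force: [-0.5, -0.1, -0.8]
gripper_width: 0.728
```

```bash
python3 -c "
from h import *
plan([.4322,.0489,.12],.8)"
```

```text
t 2.25 pos [0.4081 0.0832 0.2247] yaw 1.11 F [-0.48 -0.1  -0.84] w 0.728
  need az 0.31 tx -0.0346 ty 0.0236 tz 0.1047  tilt ax -0.23 ay 0.84 deg
```

Emit:
move_arm([
  {"tx":-0.0115,"ty":0.008,"tz":0.035,"ax":0,"ay":0.4,"az":0,"jaw":70},
  {"tx":-0.0115,"ty":0.008,"tz":0.035,"ax":0,"ay":0.4,"az":0,"jaw":70},
  {"tx":-0.0115,"ty":0.008,"tz":0.035,"ax":0,"ay":0,"az":0,"jaw":70},
  {"tx":0,"ty":0,"tz":0.0,"ax":0,"ay":0,"az":0,"jaw":70},
])

```text
time: 2.65
tool_pos: [0.434, 0.0472, 0.1186]
tool_rot: [-0.0, 0.702, 0.712, 0.001]
contact_force: [-1.2, 0.3, -0.2]
gripper_width: 0.723
```

```bash
python3 -c "
from h import *
plan([.4322,.0489,.030],.8)
f=manip.grab_frame('wrist'); cv2.imwrite('pics/w1.png',f['color'][:,:,::-1])
f['color']; np.savez('w1.npz',**f)
E=[[.4322+sx*.02-sy*.0001,.0489+sy*.01,.059] for sx,sy in((1,1),(1,-1),(-1,-1),(-1,1))]
print(proj(f,E).round(0).tolist())"
```

```text
t 2.65 pos [0.434  0.0472 0.1186] yaw 0.87 F [-1.24  0.29 -0.2 ] w 0.723
  need az 0.07 tx 0.0017 ty -0.0018 tz 0.0886  tilt ax 0.03 ay -0.10 deg
[[354.0, 241.0], [353.0, 272.0], [288.0, 271.0], [287.0, 240.0]]
```

View pics/w1.png

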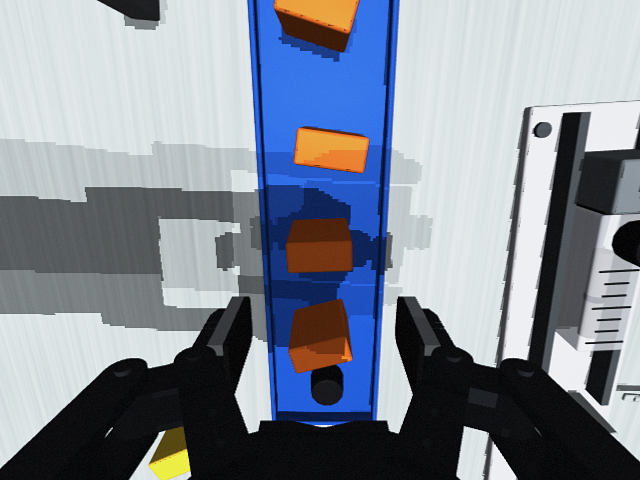

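The wrist view shows the target's top face at about (288–352, 246–272). That matches the predicted projection within a few px, and nothing is in the fingers' way. Descending to grasp.

Emit:
move_arm([
  {"tx":0.001,"ty":-0.001,"tz":0.03,"ax":0,"ay":0,"az":0,"jaw":70},
  {"tx":0.001,"ty":-0.001,"tz":0.03,"ax":0,"ay":0,"az":0,"jaw":70},
  {"tx":0,"ty":0,"tz":0.026,"ax":0,"ay":0,"az":0,"jaw":70},
  {"tx":0,"ty":0,"tz":0,"ax":0,"ay":0,"az":0,"jaw":70},
])

```text
time: 3.1
tool_pos: [0.4397, 0.0536, 0.0427]
tool_rot: [0.006, 0.7, 0.714, 0.008]
contact_force: [-0.6, 0.5, -1.0]
gripper_width: 0.725
```

```bash
python3 -c "
from h import *
plan([.4322,.0489,.030],.8)"
```

```text
t 3.10 pos [0.4397 0.0536 0.0427] yaw 1.14 F [-0.57  0.54 -1.04] w 0.725
  need az 0.34 tx -0.0046 ty -0.0076 tz 0.0127  tilt ax 1.09 ay -0.14 deg
```

Emit:
move_arm([
  {"tx":-0.0046,"ty":-0.0076,"tz":0.006,"ax":1.0,"ay":-0.1,"az":0.3,"jaw":70},
  {"tx":0,"ty":0,"tz":0.006,"ax":0,"ay":0,"az":0,"jaw":70},
  {"tx":0,"ty":0,"tz":0,"ax":0,"ay":0,"az":0,"jaw":70},
])

```text
time: 3.4
tool_pos: [0.4358, 0.0498, 0.036]
tool_rot: [0.003, 0.701, 0.713, 0.003]
contact_force: [-1.4, -0.1, -0.9]
gripper_width: 0.72
```

```bash
python3 -c "
from h import *
plan([.4322,.0489,.030],.8)"
```

```text
t 3.40 pos [0.4358 0.0498 0.036 ] yaw 0.95 F [-1.38 -0.08 -0.89] w 0.720
  need az 0.15 tx -0.0009 ty -0.0036 tz 0.0060  tilt ax 0.53 ay -0.01 deg
```

Emit:
move_arm([
  {"tx":-0.001,"ty":-0.004,"tz":0.009,"ax":0.5,"ay":0,"az":0,"jaw":70},
  {"tx":0,"ty":-0.001,"tz":0.005,"ax":0.2,"ay":0,"az":0,"jaw":70},
  {"tx":0,"ty":0,"tz":0,"ax":0,"ay":0,"az":0,"jaw":70},
])

```text
time: 3.7
tool_pos: [0.4324, 0.0486, 0.0233]
tool_rot: [0.0, 0.701, 0.713, 0.0]
contact_force: [-0.5, -0.0, 0.4]
gripper_width: 0.724
```

```bash
python3 -c "
from h import *
plan([.4322,.0489,.025],.8)"
```

```text
t 3.70 pos [0.4324 0.0486 0.0233] yaw 0.94 F [-0.49 -0.01  0.39] w 0.724
  need az 0.14 tx 0.0003 ty -0.0002 tz -0.0017  tilt ax 0.04 ay 0.00 deg
```

Close on it. Then lift in a second call.

Emit:
move_arm([
  {"tx":0,"ty":0,"tz":-0.001,"ax":0,"ay":0,"az":0,"jaw":255},
  {"tx":0,"ty":0,"tz":0,"ax":0,"ay":0,"az":0,"jaw":255},
  {"tx":0,"ty":0,"tz":0,"ax":0,"ay":0,"az":0,"jaw":255},
  {"tx":0,"ty":0,"tz":0,"ax":0,"ay":0,"az":0,"jaw":255},
  {"tx":0,"ty":0,"tz":0,"ax":0,"ay":0,"az":0,"jaw":255},
  {"tx":0,"ty":0,"tz":0,"ax":0,"ay":0,"az":0,"jaw":255},
])

```text
time: 4.3
tool_pos: [0.4326, 0.0484, 0.0246]
tool_rot: [0.0, 0.701, 0.713, 0.0]
contact_force: [-0.1, -0.8, -0.8]
gripper_width: 0.458
```

```bash
python3 -c "
from h import *
plan([.4322,.0489,.15],.8)"
```

```text
t 4.30 pos [0.4326 0.0484 0.0246] yaw 0.92 F [-0.12 -0.84 -0.82] w 0.458
  need az 0.12 tx 0.0005 ty -0.0004 tz -0.1254  tilt ax 0.04 ay 0.00 deg
```

Emit:
move_arm([
  {"tx":0,"ty":0,"tz":-0.02,"ax":0,"ay":0,"az":0,"jaw":255},
  {"tx":0,"ty":0,"tz":-0.03,"ax":0,"ay":0,"az":0,"jaw":255},
  {"tx":0,"ty":0,"tz":-0.03,"ax":0,"ay":0,"az":0,"jaw":255},
  {"tx":0,"ty":0,"tz":0,"ax":0,"ay":0,"az":0,"jaw":255},
])

```text
time: 4.7
tool_pos: [0.4306, 0.0486, 0.1051]
tool_rot: [-0.002, 0.701, 0.713, -0.002]
contact_force: [0.9, 1.0, -0.4]
gripper_width: 0.463
```

```bash
python3 -c "
from h import *
plan(fix(0,.047,.1),4.03)"
```

```text
t 4.70 pos [0.4306 0.0486 0.1051] yaw 0.92 F [ 0.93  0.95 -0.36] w 0.463
  need az -3.11 tx -0.1037 ty 0.1938 tz 0.0051  tilt ax -0.27 ay -0.02 deg
```

Emit:
move_arm([
  {"tx":-0.0207,"ty":0.0388,"tz":0,"ax":0,"ay":0,"az":-0.6,"jaw":255},
  {"tx":-0.0207,"ty":0.0388,"tz":0,"ax":0,"ay":0,"az":-0.6,"jaw":255},
  {"tx":-0.0207,"ty":0.0388,"tz":0,"ax":0,"ay":0,"az":-0.6,"jaw":255},
  {"tx":-0.0207,"ty":0.0388,"tz":0,"ax":0,"ay":0,"az":-0.6,"jaw":255},
  {"tx":-0.0207,"ty":0.0388,"tz":0,"ax":0,"ay":0,"az":-0.6,"jaw":255},
  {"tx":0,"ty":0,"tz":0,"ax":0,"ay":0,"az":0,"jaw":255},
])

```text
time: 5.3
tool_pos: [0.6298, -0.0496, 0.0933]
tool_rot: [-0.006, 0.681, 0.732, -0.004]
contact_force: [-0.0, 0.0, -0.2]
gripper_width: 0.463
```

```bash
python3 -c "
from h import *
plan(fix(0,.047,.1),4.03)
f=manip.grab_frame('wrist'); cv2.imwrite('pics/w2.png',f['color'][:,:,::-1]); np.savez('w2.npz',**f)
f=manip.grab_frame('top'); cv2.imwrite('pics/t2.png',cv2.resize(f['color'][170:240,258:438,::-1],None,fx=4.4,fy=4.4,interpolation=2))"
```

```text
t 5.30 pos [ 0.6298 -0.0496  0.0933] yaw 4.17 F [-0.02  0.02 -0.18] w 0.463
  need az 0.14 tx 0.0083 ty 0.0020 tz -0.0067  tilt ax -0.81 ay -0.20 deg
```

View pics/w2.png

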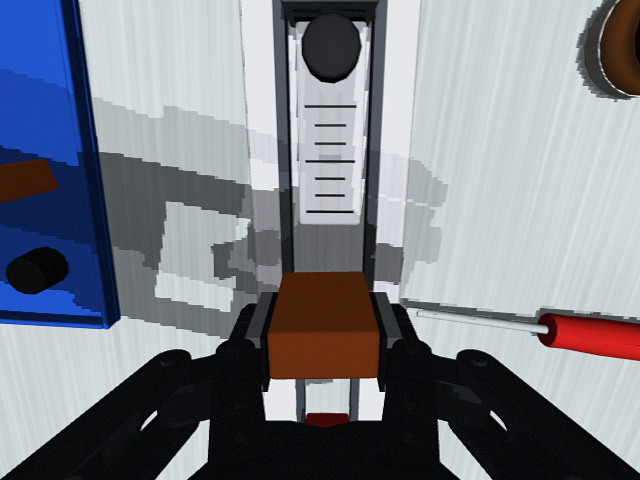

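The wrist view shows the held spacer centred in the fingers, the flowmeter's free end at row ~223 (columns 298–360), and dark walls at columns ~283–292 and ~366–378. I'll use it to refine the channel line.

```bash
python3 -c "
from h import *
a=cv2.imread('pics/w2.png'); cv2.imwrite('pics/w2c.png',cv2.resize(a[180:300,230:430],None,fx=4,fy=4,interpolation=2))
for r in (215,230,250,262): print(r,a[r,270:300].mean(1).astype(int).tolist(), a[r,355:390].mean(1).astype(int).tolist())
"
```

```text
215 [145, 139, 140, 140, 142, 143, 141, 140, 142, 124, 53, 37, 42, 43, 42, 41, 41, 43, 41, 37, 15, 14, 40, 89, 110, 138, 140, 139, 135, 146] [199, 197, 197, 197, 193, 136, 97, 106, 101, 53, 11, 21, 43, 72, 66, 68, 66, 68, 68, 66, 67, 85, 155, 214, 216, 220, 217, 215, 213, 218, 218, 218, 214, 214, 214]
230 [100, 102, 100, 104, 111, 118, 126, 126, 135, 136, 95, 37, 42, 41, 41, 43, 43, 43, 43, 41, 31, 12, 22, 66, 106, 99, 101, 99, 100, 98] [101, 101, 102, 102, 103, 102, 105, 104, 77, 12, 16, 18, 27, 25, 28, 30, 31, 28, 26, 27, 29, 101, 201, 218, 218, 217, 210, 210, 213, 215, 215, 214, 212, 213, 212]
250 [100, 102, 102, 98, 97, 100, 101, 104, 101, 100, 92, 48, 30, 31, 25, 29, 29, 29, 26, 30, 28, 14, 11, 41, 93, 102, 97, 99, 97, 98] [101, 101, 100, 99, 101, 104, 108, 91, 32, 16, 19, 25, 30, 28, 30, 30, 27, 31, 24, 32, 62, 99, 101, 105, 101, 97, 97, 100, 102, 100, 99, 97, 100, 100, 102]
262 [98, 99, 102, 105, 97, 100, 103, 103, 116, 120, 121, 108, 28, 28, 27, 30, 28, 28, 29, 28, 28, 17, 11, 32, 78, 103, 99, 97, 97, 97] [100, 101, 101, 101, 102, 102, 102, 69, 14, 11, 26, 32, 29, 29, 29, 29, 31, 25, 25, 42, 86, 102, 103, 103, 100, 98, 95, 102, 102, 101, 98, 98, 100, 101, 104]
```

View pics/w2c.png

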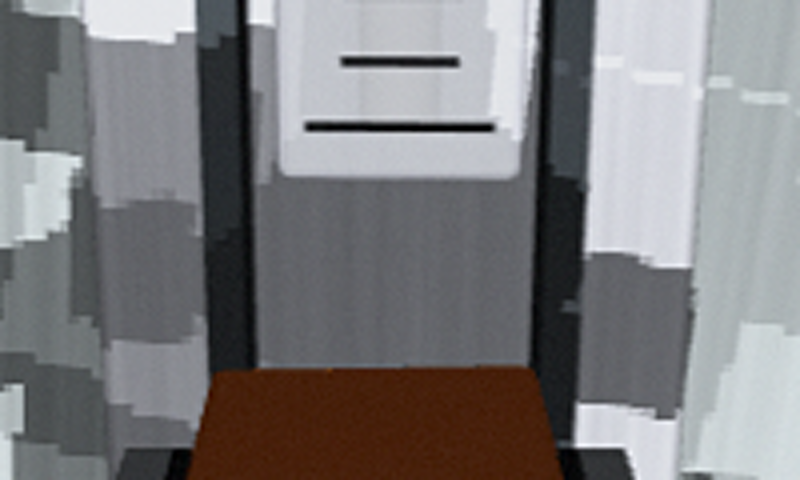

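```bash
python3 -c "
from h import *
np.set_printoptions(precision=4,suppress=True)
f=dict(np.load('w2.npz'))
c,s=np.cos(np.radians(YAW)),np.sin(np.radians(YAW))
def fx(uv,z):
    P=unproj(f,uv,z)[:,:2]-O
    return np.c_[P@[c,s],P@[-s,c]]
print('wall L/R outer top',fx([(279.3,215),(377,215),(280.2,230),(376.2,230),(281,250),(375,250),(281.6,262),(374.5,262)],.028))
print('meter end top',fx([(301,223.7),(359,224.3)],.044),'bottom?')
print('tool cam',-f['R'].T@f['t'])
T=manip.state()['tool_pos'][:2]-O; print('tool fx',T@[c,s],T@[-s,c])
print('spacer bottom edge far(+y)',fx([(281.5,272.5),(363.5,272.5)],.0933-.0206), 'top near', fx([(270,378),(377,378)],.0933+.0344))
"
```

```text
wall L/R outer top [[-0.0294  0.0644]
 [ 0.0287  0.0648]
 [-0.0292  0.0551]
 [ 0.0286  0.0555]
 [-0.0291  0.0423]
 [ 0.0285  0.0428]
 [-0.029   0.0343]
 [ 0.0286  0.0349]]
meter end top [[-0.0153  0.0637]
 [ 0.0168  0.0635]] bottom?
tool cam [0.6256 0.0295 0.2365]
tool fx -0.0053892441269052845 0.04103550006066317
spacer bottom edge far(+y) [[-0.0232  0.0467]
 [ 0.0172  0.0471]] top near [[-0.0211  0.029 ]
 [ 0.0177  0.0296]]
```

```bash
python3 -c "
from h import *
plan(fix(0,.048,.055),4.03)"
```

```text
t 5.40 pos [ 0.6262 -0.0475  0.0933] yaw 4.23 F [-0.97 -0.2  -0.71] w 0.463
  need az 0.20 tx 0.0070 ty 0.0054 tz 0.0383  tilt ax -0.98 ay -0.28 deg
```

Emit:
move_arm([
  {"tx":0.006,"ty":0.005,"tz":0.012,"ax":-1,"ay":-0.3,"az":0.2,"jaw":255},
  {"tx":0.001,"ty":0.001,"tz":0.012,"ax":0,"ay":0,"az":0,"jaw":255},
  {"tx":0,"ty":0,"tz":0.012,"ax":0,"ay":0,"az":0,"jaw":255},
  {"tx":0,"ty":0,"tz":0,"ax":0,"ay":0,"az":0,"jaw":255},
  {"tx":0,"ty":0,"tz":0,"ax":0,"ay":0,"az":0,"jaw":255},
])

```text
time: 5.9
tool_pos: [0.6262, -0.0376, 0.0535]
tool_rot: [-0.002, 0.681, 0.732, -0.001]
contact_force: [0.4, -0.7, 0.1]
gripper_width: 0.459
```

```bash
python3 -c "
from h import *
plan(fix(0,.048,.055),4.03)"
```

```text
t 5.90 pos [ 0.6262 -0.0376  0.0535] yaw 4.13 F [ 0.42 -0.66  0.11] w 0.459
  need az 0.10 tx -0.0030 ty 0.0047 tz -0.0015  tilt ax -0.26 ay -0.05 deg
```

Emit:
move_arm([
  {"tx":-0.003,"ty":0.005,"tz":0,"ax":-0.3,"ay":0,"az":0.1,"jaw":255},
  {"tx":0,"ty":0,"tz":0,"ax":0,"ay":0,"az":0,"jaw":255},
  {"tx":0,"ty":0,"tz":0,"ax":0,"ay":0,"az":0,"jaw":255},
])

```text
time: 6.2
tool_pos: [0.6323, -0.0407, 0.0549]
tool_rot: [0.001, 0.682, 0.732, 0.001]
contact_force: [0.4, -0.2, -0.3]
gripper_width: 0.456
```

```bash
python3 -c "
from h import *
plan(fix(0,.048,.0306),4.03)
f=manip.grab_frame('wrist'); cv2.imwrite('pics/w3.png',f['color'][:,:,::-1]); np.savez('w3.npz',**f)"
```

```text
t 6.20 pos [ 0.6323 -0.0407  0.0549] yaw 4.03 F [ 0.4  -0.2  -0.28] w 0.456
  need az -0.00 tx 0.0005 ty -0.0011 tz 0.0243  tilt ax 0.17 ay -0.02 deg
```

View pics/w3.png

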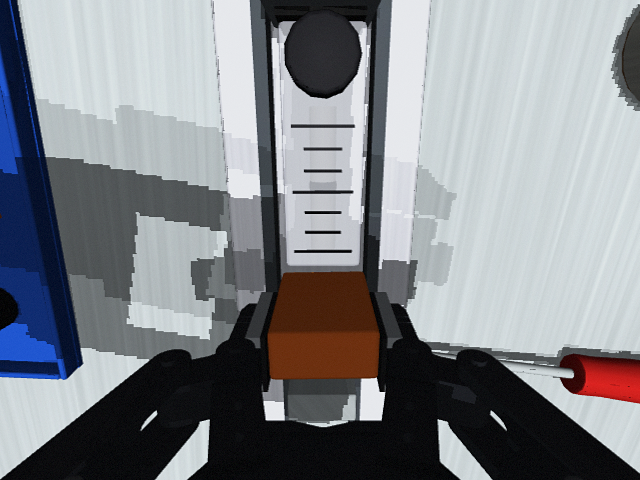

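The spacer is over the channel and centred (edge 281–364, walls ~275–370), with a small gap to the flowmeter. Lowering it.

Emit:
move_arm([
  {"tx":0,"ty":-0.001,"tz":0.008,"ax":0,"ay":0,"az":0,"jaw":255},
  {"tx":0,"ty":0,"tz":0.007,"ax":0,"ay":0,"az":0,"jaw":255},
  {"tx":0,"ty":0,"tz":0.002,"ax":0,"ay":0,"az":0,"jaw":255},
  {"tx":0,"ty":0,"tz":0,"ax":0,"ay":0,"az":0,"jaw":255},
])

```text
time: 6.65
tool_pos: [0.6317, -0.041, 0.0369]
tool_rot: [0.001, 0.682, 0.731, 0.001]
contact_force: [0.2, -0.6, -1.4]
gripper_width: 0.46
```

```bash
python3 -c "
from h import *
plan(fix(0,.050,.0306),4.03)"
```

```text
t 6.65 pos [ 0.6317 -0.041   0.0369] yaw 4.01 F [ 0.25 -0.55 -1.38] w 0.460
  need az -0.02 tx 0.0028 ty -0.0005 tz 0.0063  tilt ax 0.23 ay -0.00 deg
```

Emit:
move_arm([
  {"tx":0,"ty":0,"tz":0.004,"ax":0.2,"ay":0,"az":0,"jaw":255},
  {"tx":0,"ty":0,"tz":0.002,"ax":0,"ay":0,"az":0,"jaw":255},
  {"tx":0,"ty":0,"tz":0,"ax":0,"ay":0,"az":0,"jaw":255},
])

```text
time: 6.95
tool_pos: [0.6318, -0.041, 0.0306]
tool_rot: [0.0, 0.682, 0.731, 0.0]
contact_force: [0.0, -0.5, 1.1]
gripper_width: 0.458
```

```bash
python3 -c "
from h import *
plan(fix(0,.0536,.0306),4.03)"
```

```text
t 6.95 pos [ 0.6318 -0.041   0.0306] yaw 4.02 F [ 0.03 -0.45  1.1 ] w 0.458
  need az -0.01 tx 0.0064 ty -0.0006 tz 0.0000  tilt ax 0.01 ay -0.00 deg
```

Emit:
move_arm([
  {"tx":0.002,"ty":0,"tz":0,"ax":0,"ay":0,"az":0,"jaw":255},
  {"tx":0.002,"ty":0,"tz":0,"ax":0,"ay":0,"az":0,"jaw":255},
  {"tx":0.002,"ty":0,"tz":0,"ax":0,"ay":0,"az":0,"jaw":255},
  {"tx":0,"ty":0,"tz":0,"ax":0,"ay":0,"az":0,"jaw":255},
])

```text
time: 7.35
tool_pos: [0.6316, -0.0345, 0.0307]
tool_rot: [0.0, 0.682, 0.731, 0.0]
contact_force: [0.3, 0.2, -1.4]
gripper_width: 0.459
```

```bash
python3 -c "
from h import *
plan(fix(0,.0536,.0306),4.03)"
```

```text
t 7.35 pos [ 0.6316 -0.0345  0.0307] yaw 4.02 F [ 0.35  0.25 -1.37] w 0.459
  need az -0.01 tx -0.0001 ty -0.0009 tz 0.0001  tilt ax 0.05 ay 0.01 deg
```

Emit:
move_arm([
  {"tx":0.001,"ty":-0.0005,"tz":0,"ax":0,"ay":0,"az":0,"jaw":255},
  {"tx":0.001,"ty":0,"tz":0,"ax":0,"ay":0,"az":0,"jaw":255},
  {"tx":0.001,"ty":0,"tz":0,"ax":0,"ay":0,"az":0,"jaw":255},
  {"tx":0,"ty":0,"tz":0,"ax":0,"ay":0,"az":0,"jaw":255},
])

```text
time: 7.75
tool_pos: [0.6312, -0.0344, 0.0309]
tool_rot: [0.003, 0.682, 0.731, -0.001]
contact_force: [0.1, -0.8, -1.0]
gripper_width: 0.457
```

```bash
python3 -c "
from h import *
plan(fix(0,.0536,.0306),4.03)"
```

```text
t 7.75 pos [ 0.6312 -0.0344  0.0309] yaw 4.01 F [ 0.13 -0.77 -0.98] w 0.457
  need az -0.02 tx -0.0002 ty -0.0005 tz 0.0003  tilt ax 0.09 ay 0.35 deg
```

It stopped with a slight tilt, so it's touching the flowmeter. Release, then rise.

Emit:
move_arm([
  {"tx":0,"ty":0,"tz":0,"ax":0,"ay":0.3,"az":0,"jaw":70},
  {"tx":0,"ty":0,"tz":0,"ax":0,"ay":0,"az":0,"jaw":70},
  {"tx":0,"ty":0,"tz":0,"ax":0,"ay":0,"az":0,"jaw":70},
  {"tx":0,"ty":0,"tz":0,"ax":0,"ay":0,"az":0,"jaw":70},
  {"tx":0,"ty":0,"tz":-0.02,"ax":0,"ay":0,"az":0,"jaw":70},
  {"tx":0,"ty":0,"tz":-0.03,"ax":0,"ay":0,"az":0,"jaw":70},
  {"tx":0,"ty":0,"tz":-0.04,"ax":0,"ay":0,"az":0,"jaw":70},
  {"tx":0,"ty":0,"tz":0,"ax":0,"ay":0,"az":0,"jaw":70},
])

```text
time: 8.55
tool_pos: [0.63, -0.0318, 0.1225]
tool_rot: [-0.003, 0.682, 0.732, 0.001]
contact_force: [0.7, -0.5, 0.9]
gripper_width: 0.728
```

```bash
python3 -c "
from h import *
plan([.4377,.1115,.12],-7.4)
f=manip.grab_frame('wrist'); cv2.imwrite('pics/w4.png',f['color'][:,:,::-1]); np.savez('w4.npz',**f)"
```

```text
t 8.55 pos [ 0.63   -0.0318  0.1225] yaw 4.04 F [ 0.69 -0.53  0.9 ] w 0.728
  need az 11.44 tx 0.1174 ty -0.2092 tz 0.0025  tilt ax -0.11 ay -0.30 deg
```

View pics/w4.png

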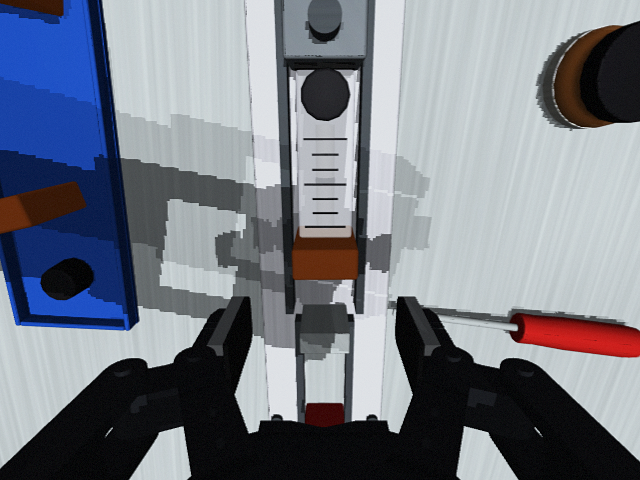

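Spacer 1 stands upright at (325,258), touching the flowmeter's end. On to the second spacer.

Emit:
move_arm([
  {"tx":0.024,"ty":-0.042,"tz":0,"ax":0,"ay":0,"az":2,"jaw":70},
  {"tx":0.024,"ty":-0.042,"tz":0,"ax":0,"ay":0,"az":2.3,"jaw":70},
  {"tx":0.024,"ty":-0.042,"tz":0,"ax":0,"ay":0,"az":2.3,"jaw":70},
  {"tx":0.024,"ty":-0.042,"tz":0,"ax":0,"ay":0,"az":2.3,"jaw":70},
  {"tx":0.024,"ty":-0.042,"tz":0,"ax":0,"ay":0,"az":2.3,"jaw":70},
  {"tx":0,"ty":0,"tz":0,"ax":0,"ay":0,"az":0,"jaw":70},
])

```text
time: 9.2
tool_pos: [0.4089, 0.0929, 0.1113]
tool_rot: [-0.011, 0.754, 0.657, -0.006]
contact_force: [0.5, 0.5, -0.3]
gripper_width: 0.726
```

```bash
python3 -c "
from h import *
plan([.4377,.1115,.07],-7.4)"
```

```text
t 9.20 pos [0.4089 0.0929 0.1113] yaw -7.80 F [ 0.5   0.46 -0.3 ] w 0.726
  need az -0.40 tx 0.0222 ty 0.0261 tz 0.0413  tilt ax -1.39 ay -0.31 deg
```

Emit:
move_arm([
  {"tx":0.011,"ty":0.013,"tz":0.01,"ax":-0.7,"ay":-0.2,"az":-0.3,"jaw":70},
  {"tx":0.011,"ty":0.013,"tz":0.01,"ax":-0.6,"ay":-0.1,"az":0,"jaw":70},
  {"tx":0,"ty":0,"tz":0.01,"ax":0,"ay":0,"az":0,"jaw":70},
  {"tx":0,"ty":0,"tz":0,"ax":0,"ay":0,"az":0,"jaw":70},
])

```text
time: 9.6
tool_pos: [0.4349, 0.1123, 0.0767]
tool_rot: [-0.001, 0.751, 0.661, -0.002]
contact_force: [-0.5, 0.3, 0.1]
gripper_width: 0.722
```

```bash
python3 -c "
from h import *
plan([.4377,.1115,.025],-7.4)"
```

```text
t 9.60 pos [0.4349 0.1123 0.0767] yaw -7.32 F [-0.46  0.33  0.06] w 0.722
  need az 0.08 tx -0.0004 ty 0.0029 tz 0.0517  tilt ax -0.24 ay 0.05 deg
```

Emit:
move_arm([
  {"tx":0,"ty":0.002,"tz":0.015,"ax":-0.2,"ay":0,"az":0,"jaw":70},
  {"tx":0,"ty":0.001,"tz":0.015,"ax":0,"ay":0,"az":0,"jaw":70},
  {"tx":0,"ty":0,"tz":0.012,"ax":0,"ay":0,"az":0,"jaw":70},
  {"tx":0,"ty":0,"tz":0,"ax":0,"ay":0,"az":0,"jaw":70},
  {"tx":0,"ty":0,"tz":0,"ax":0,"ay":0,"az":0,"jaw":70},
])

```text
time: 10.1
tool_pos: [0.437, 0.1097, 0.0326]
tool_rot: [-0.001, 0.751, 0.66, -0.002]
contact_force: [-0.5, -0.5, 0.7]
gripper_width: 0.721
```

```bash
python3 -c "
from h import *
plan([.4377,.1115,.025],-7.4)"
```

```text
t 10.10 pos [0.437  0.1097 0.0326] yaw -7.44 F [-0.54 -0.47  0.68] w 0.721
  need az -0.04 tx 0.0019 ty 0.0004 tz 0.0076  tilt ax -0.21 ay 0.11 deg
```

Emit:
move_arm([
  {"tx":0.002,"ty":0,"tz":0.005,"ax":-0.2,"ay":0.1,"az":0,"jaw":70},
  {"tx":0,"ty":0,"tz":0.003,"ax":0,"ay":0,"az":0,"jaw":70},
  {"tx":0,"ty":0,"tz":0,"ax":0,"ay":0,"az":0,"jaw":70},
  {"tx":0,"ty":0,"tz":0,"ax":0,"ay":0,"az":0,"jaw":255},
  {"tx":0,"ty":0,"tz":0,"ax":0,"ay":0,"az":0,"jaw":255},
  {"tx":0,"ty":0,"tz":0,"ax":0,"ay":0,"az":0,"jaw":255},
  {"tx":0,"ty":0,"tz":0,"ax":0,"ay":0,"az":0,"jaw":255},
  {"tx":0,"ty":0,"tz":0,"ax":0,"ay":0,"az":0,"jaw":255},
  {"tx":0,"ty":0,"tz":0,"ax":0,"ay":0,"az":0,"jaw":255},
])

```text
time: 11.0
tool_pos: [0.4391, 0.1119, 0.0266]
tool_rot: [0.001, 0.751, 0.66, 0.002]
contact_force: [0.8, -0.1, -0.6]
gripper_width: 0.461
```

```bash
python3 -c "
from h import *
plan([.4377,.1115,.1],-7.4)"
```

```text
t 11.00 pos [0.4391 0.1119 0.0266] yaw -7.43 F [ 0.81 -0.08 -0.6 ] w 0.461
  need az -0.03 tx -0.0006 ty -0.0014 tz -0.0734  tilt ax 0.25 ay -0.05 deg
```

Emit:
move_arm([
  {"tx":0,"ty":0,"tz":-0.02,"ax":0,"ay":0,"az":0,"jaw":255},
  {"tx":0,"ty":0,"tz":-0.03,"ax":0,"ay":0,"az":0,"jaw":255},
  {"tx":0,"ty":0,"tz":-0.03,"ax":0,"ay":0,"az":0,"jaw":255},
  {"tx":0,"ty":0,"tz":-0.01,"ax":0,"ay":0,"az":0,"jaw":255},
  {"tx":0,"ty":0,"tz":0,"ax":0,"ay":0,"az":0,"jaw":255},
])

```text
time: 11.5
tool_pos: [0.4366, 0.1117, 0.1169]
tool_rot: [-0.0, 0.752, 0.66, -0.0]
contact_force: [0.3, 0.7, -0.6]
gripper_width: 0.461
```

```bash
python3 -c "
from h import *
plan(fix(0,.030,.12),4.03)"
```

```text
t 11.50 pos [0.4366 0.1117 0.1169] yaw -7.44 F [ 0.31  0.69 -0.61] w 0.461
  need az -11.47 tx -0.1832 ty 0.1834 tz -0.0031  tilt ax -0.06 ay 0.02 deg
```

Emit:
move_arm([
  {"tx":0,"ty":0,"tz":0,"ax":0,"ay":0,"az":-5,"jaw":255},
  {"tx":0,"ty":0,"tz":0,"ax":0,"ay":0,"az":-5,"jaw":255},
  {"tx":-0.029,"ty":0.029,"tz":0,"ax":0,"ay":0,"az":0,"jaw":255},
  {"tx":-0.029,"ty":0.029,"tz":0,"ax":0,"ay":0,"az":0,"jaw":255},
  {"tx":-0.029,"ty":0.029,"tz":0,"ax":0,"ay":0,"az":0,"jaw":255},
  {"tx":-0.029,"ty":0.029,"tz":0,"ax":0,"ay":0,"az":0,"jaw":255},
  {"tx":-0.029,"ty":0.029,"tz":0,"ax":0,"ay":0,"az":0,"jaw":255},
  {"tx":-0.015,"ty":0.015,"tz":0,"ax":0,"ay":0,"az":0,"jaw":255},
  {"tx":0,"ty":0,"tz":0,"ax":0,"ay":0,"az":0,"jaw":255},
  {"tx":0,"ty":0,"tz":0,"ax":0,"ay":0,"az":0,"jaw":255},
])

```text
time: 12.5
tool_pos: [0.6012, -0.0443, 0.0942]
tool_rot: [-0.011, 0.688, 0.726, -0.008]
contact_force: [-0.5, 0.4, -1.3]
gripper_width: 0.46
```

```bash
python3 -c "
from h import *
plan(fix(0,.030,.065),4.03)"
```

```text
t 12.50 pos [ 0.6012 -0.0443  0.0942] yaw 3.10 F [-0.46  0.4  -1.35] w 0.460
  need az -0.93 tx -0.0161 ty 0.0302 tz 0.0292  tilt ax -1.47 ay -0.30 deg
```

Emit:
move_arm([
  {"tx":-0.008,"ty":0.014,"tz":0,"ax":-0.8,"ay":-0.2,"az":-0.5,"jaw":255},
  {"tx":-0.008,"ty":0.014,"tz":0,"ax":-0.6,"ay":-0.1,"az":-0.4,"jaw":255},
  {"tx":0,"ty":0,"tz":0,"ax":0,"ay":0,"az":0,"jaw":255},
  {"tx":0,"ty":0,"tz":0,"ax":0,"ay":0,"az":0,"jaw":255},
])

```text
time: 12.9
tool_pos: [0.6296, -0.057, 0.0912]
tool_rot: [-0.001, 0.681, 0.733, -0.001]
contact_force: [-0.1, 0.3, -1.8]
gripper_width: 0.459
```

```bash
python3 -c "
from h import *
plan(fix(0,.030,.065),4.03)
f=manip.grab_frame('wrist'); cv2.imwrite('pics/w5.png',f['color'][:,:,::-1]); np.savez('w5.npz',**f)"
```

```text
t 12.90 pos [ 0.6296 -0.057   0.0912] yaw 4.23 F [-0.09  0.33 -1.79] w 0.459
  need az 0.20 tx -0.0014 ty 0.0027 tz 0.0262  tilt ax -0.16 ay -0.07 deg
```

View pics/w5.png

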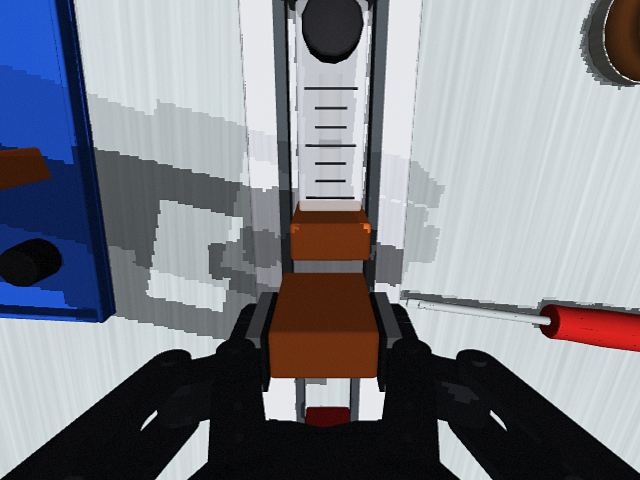

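The second spacer is held straight behind spacer 1, which is at (330,240), and both look square. I'll lower it at about y = 25 mm, with free space on both sides.

Emit:
move_arm([
  {"tx":-0.005,"ty":0.003,"tz":0.006,"ax":-0.1,"ay":0,"az":0.2,"jaw":255},
  {"tx":0,"ty":0,"tz":0.01,"ax":0,"ay":0,"az":0,"jaw":255},
  {"tx":0,"ty":0,"tz":0.008,"ax":0,"ay":0,"az":0,"jaw":255},
  {"tx":0,"ty":0,"tz":0,"ax":0,"ay":0,"az":0,"jaw":255},
  {"tx":0,"ty":0,"tz":0,"ax":0,"ay":0,"az":0,"jaw":255},
])

```text
time: 13.45
tool_pos: [0.6323, -0.0613, 0.0648]
tool_rot: [-0.001, 0.682, 0.732, -0.0]
contact_force: [0.6, -0.1, -0.2]
gripper_width: 0.458
```

```bash
python3 -c "
from h import *
plan(fix(0,.026,.0326),4.03)"
```

```text
t 13.45 pos [ 0.6323 -0.0613  0.0648] yaw 4.06 F [ 0.58 -0.07 -0.15] w 0.458
  need az 0.03 tx -0.0009 ty 0.0003 tz 0.0322  tilt ax -0.08 ay -0.08 deg
```

Emit:
move_arm([
  {"tx":0,"ty":0,"tz":0.008,"ax":0,"ay":0,"az":0,"jaw":255},
  {"tx":0,"ty":0,"tz":0.008,"ax":0,"ay":0,"az":0,"jaw":255},
  {"tx":0,"ty":0,"tz":0.006,"ax":0,"ay":0,"az":0,"jaw":255},
  {"tx":0,"ty":0,"tz":0,"ax":0,"ay":0,"az":0,"jaw":255},
])

```text
time: 13.85
tool_pos: [0.632, -0.0611, 0.0408]
tool_rot: [-0.001, 0.682, 0.732, -0.0]
contact_force: [-0.3, -1.0, -0.8]
gripper_width: 0.46
```

```bash
python3 -c "
from h import *
plan(fix(0,.026,.0326),4.03)"
```

```text
t 13.85 pos [ 0.632  -0.0611  0.0408] yaw 4.07 F [-0.28 -0.96 -0.8 ] w 0.460
  need az 0.04 tx -0.0011 ty 0.0006 tz 0.0082  tilt ax -0.10 ay -0.08 deg
```

Emit:
move_arm([
  {"tx":0,"ty":0.0005,"tz":0.005,"ax":0,"ay":0,"az":0,"jaw":255},
  {"tx":0,"ty":0,"tz":0.003,"ax":0,"ay":0,"az":0,"jaw":255},
  {"tx":0,"ty":0,"tz":0,"ax":0,"ay":0,"az":0,"jaw":255},
  {"tx":0.003,"ty":0,"tz":0,"ax":0,"ay":0,"az":0,"jaw":255},
  {"tx":0.003,"ty":0,"tz":0,"ax":0,"ay":0,"az":0,"jaw":255},
  {"tx":0,"ty":0,"tz":0,"ax":0,"ay":0,"az":0,"jaw":255},
])

```text
time: 14.45
tool_pos: [0.6328, -0.055, 0.0328]
tool_rot: [-0.0, 0.682, 0.732, 0.0]
contact_force: [-0.4, -1.7, -0.6]
gripper_width: 0.459
```

```bash
python3 -c "
from h import *
plan(fix(0,.0336,.0326),4.03)"
```

```text
t 14.45 pos [ 0.6328 -0.055   0.0328] yaw 4.06 F [-0.4  -1.71 -0.62] w 0.459
  need az 0.03 tx 0.0004 ty -0.0006 tz 0.0002  tilt ax -0.02 ay -0.05 deg
```

Emit:
move_arm([
  {"tx":0.001,"ty":-0.0005,"tz":0,"ax":0,"ay":0,"az":0,"jaw":255},
  {"tx":0.001,"ty":0,"tz":0,"ax":0,"ay":0,"az":0,"jaw":255},
  {"tx":0.001,"ty":0,"tz":0,"ax":0,"ay":0,"az":0,"jaw":255},
  {"tx":0,"ty":0,"tz":0,"ax":0,"ay":0,"az":0,"jaw":255},
])

```text
time: 14.85
tool_pos: [0.6324, -0.0541, 0.0333]
tool_rot: [0.002, 0.681, 0.732, -0.001]
contact_force: [0.1, -1.5, -0.5]
gripper_width: 0.459
```

```bash
python3 -c "
from h import *
plan(fix(0,.0336,.0326),4.03)"
```

```text
t 14.85 pos [ 0.6324 -0.0541  0.0333] yaw 4.08 F [ 0.15 -1.47 -0.54] w 0.459
  need az 0.05 tx -0.0004 ty -0.0003 tz 0.0007  tilt ax 0.03 ay 0.24 deg
```

Emit:
move_arm([
  {"tx":0,"ty":0,"tz":0,"ax":0,"ay":0.2,"az":0,"jaw":70},
  {"tx":0,"ty":0,"tz":0,"ax":0,"ay":0,"az":0,"jaw":70},
  {"tx":0,"ty":0,"tz":0,"ax":0,"ay":0,"az":0,"jaw":70},
  {"tx":0,"ty":0,"tz":0,"ax":0,"ay":0,"az":0,"jaw":70},
  {"tx":0,"ty":0,"tz":-0.02,"ax":0,"ay":0,"az":0,"jaw":70},
  {"tx":0,"ty":0,"tz":-0.03,"ax":0,"ay":0,"az":0,"jaw":70},
  {"tx":0,"ty":0,"tz":-0.04,"ax":0,"ay":0,"az":0,"jaw":70},
  {"tx":0,"ty":0,"tz":0,"ax":0,"ay":0,"az":0,"jaw":70},
])

```text
time: 15.65
tool_pos: [0.6314, -0.0514, 0.1249]
tool_rot: [-0.003, 0.681, 0.732, 0.001]
contact_force: [1.3, -0.1, 0.9]
gripper_width: 0.727
```

```bash
python3 -c "
from h import *
plan(fix(0,-.085,.12),4.03)
f=manip.grab_frame('wrist'); cv2.imwrite('pics/w6.png',f['color'][:,:,::-1]); np.savez('w6.npz',**f)
f=manip.grab_frame('scene'); cv2.imwrite('pics/s6.png',cv2.resize(f['color'][210:340,190:420,::-1],None,fx=3.4,fy=3.4,interpolation=2))"
```

```text
t 15.65 pos [ 0.6314 -0.0514  0.1249] yaw 4.09 F [ 1.31 -0.07  0.86] w 0.727
  need az 0.06 tx -0.1218 ty 0.0005 tz 0.0049  tilt ax -0.16 ay -0.34 deg
```

View pics/w6.png

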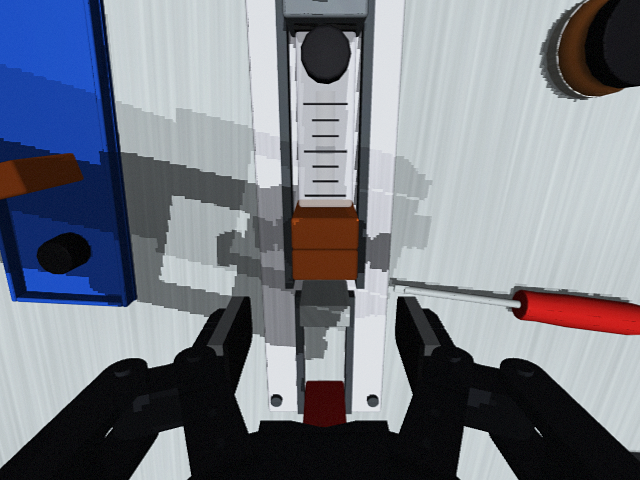

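View pics/s6.png

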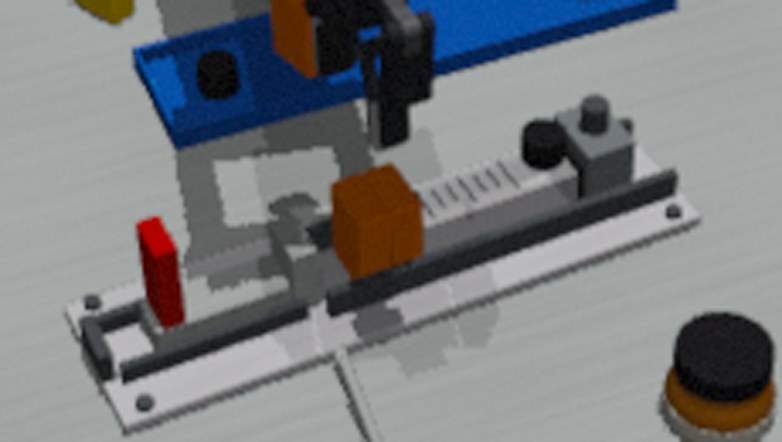

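```bash
python3 -c "
from h import *
np.set_printoptions(precision=4,suppress=True)
a=cv2.imread('pics/w6.png'); cv2.imwrite('pics/w6c.png',cv2.resize(a[190:340,260:400],None,fx=5,fy=4,interpolation=2)[:600])
f=dict(np.load('w6.npz'))
c,s=np.cos(np.radians(YAW)),np.sin(np.radians(YAW))
def fx(uv,z):
    P=unproj(f,uv,z)[:,:2]-O
    return np.c_[P@[c,s],P@[-s,c]]
print('near top edge',fx([(293,279.5),(358,279.5)],.065),'joint',fx([(325,249)],.065),'far',fx([(325,220)],.065))
for z in(.054,): print('jaw top rows',[ (r,fx([(325,r)],z)[0,1].round(4)) for r in (281,290,300,305,327)])
"
```

```text
near top edge [[-0.0195  0.0234]
 [ 0.0204  0.0235]] joint [[0.     0.0433]] far [[-0.      0.0613]]
jaw top rows [(281, np.float64(0.0174)), (290, np.float64(0.011)), (300, np.float64(0.0037)), (305, np.float64(0.0001)), (327, np.float64(-0.0166))]
```

View pics/w6c.png

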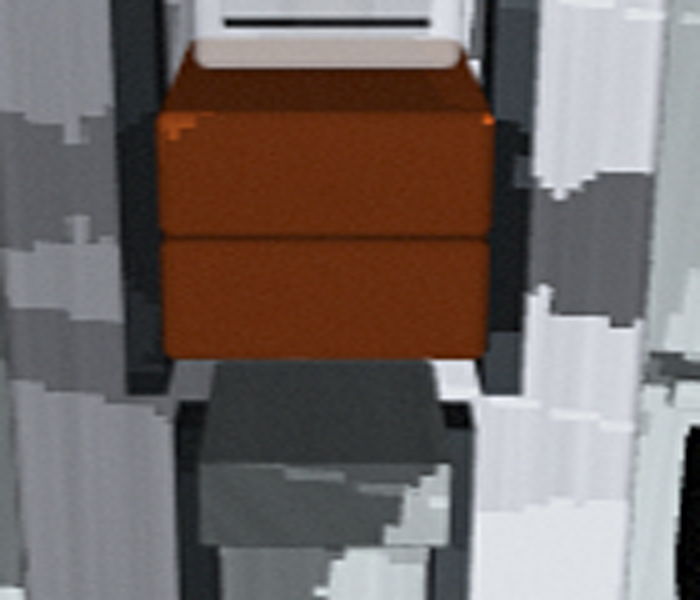

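The two spacers stand square at (325,235) and (325,265). The jaw face edge is at row ~306, so about 23.8 mm of travel is needed against the 26 mm stop. I'll turn the tool 90° and grip the handle across the slide.

Emit:
move_arm([
  {"tx":-0.024,"ty":0,"tz":-0.005,"ax":0,"ay":0,"az":0,"jaw":70},
  {"tx":-0.024,"ty":0,"tz":0,"ax":0,"ay":0,"az":0,"jaw":70},
  {"tx":-0.024,"ty":0,"tz":0,"ax":0,"ay":0,"az":0,"jaw":70},
  {"tx":-0.024,"ty":0,"tz":0,"ax":0,"ay":0,"az":0,"jaw":70},
  {"tx":-0.015,"ty":0,"tz":0,"ax":0,"ay":0,"az":0,"jaw":70},
  {"tx":0,"ty":0,"tz":0,"ax":0,"ay":0,"az":8,"jaw":120},
  {"tx":0,"ty":0,"tz":0,"ax":0,"ay":0,"az":8,"jaw":120},
  {"tx":0,"ty":0,"tz":0,"ax":0,"ay":0,"az":8,"jaw":120},
  {"tx":0,"ty":0,"tz":0,"ax":0,"ay":0,"az":8,"jaw":120},
  {"tx":0,"ty":0,"tz":0,"ax":0,"ay":0,"az":8,"jaw":120},
  {"tx":0,"ty":0,"tz":0,"ax":0,"ay":0,"az":8,"jaw":120},
  {"tx":0,"ty":0,"tz":0,"ax":0,"ay":0,"az":8,"jaw":120},
])

```text
time: 16.95
tool_pos: [0.6254, -0.1599, 0.1016]
tool_rot: [-0.017, 0.951, 0.308, -0.017]
contact_force: [0.0, -0.2, 0.8]
gripper_width: 0.527
```

```bash
python3 -c "
from h import *
plan(fix(0,-.085,.12),-85.97)"
```

```text
t 16.95 pos [ 0.6254 -0.1599  0.1016] yaw -54.09 F [ 0.02 -0.23  0.84] w 0.527
  need az 31.88 tx 0.0141 ty 0.0140 tz -0.0184  tilt ax -2.45 ay 1.25 deg
```

Emit:
move_arm([
  {"tx":0,"ty":0,"tz":-0.01,"ax":-1,"ay":0,"az":8,"jaw":120},
  {"tx":0,"ty":0,"tz":-0.01,"ax":0,"ay":0,"az":8,"jaw":120},
  {"tx":0,"ty":0,"tz":-0.005,"ax":0,"ay":0,"az":8,"jaw":120},
  {"tx":0,"ty":0,"tz":0,"ax":0,"ay":0,"az":4,"jaw":120},
  {"tx":0,"ty":0,"tz":0,"ax":0,"ay":0,"az":0,"jaw":120},
])

```text
time: 17.45
tool_pos: [0.6224, -0.1572, 0.1191]
tool_rot: [-0.008, 0.998, 0.059, -0.022]
contact_force: [-0.3, 0.4, -0.1]
gripper_width: 0.533
```

```bash
python3 -c "
from h import *
plan(fix(0,-.085,.12),-85.97)"
```

```text
t 17.45 pos [ 0.6224 -0.1572  0.1191] yaw -83.28 F [-0.3   0.43 -0.1 ] w 0.533
  need az 2.69 tx 0.0170 ty 0.0169 tz -0.0009  tilt ax -1.04 ay 2.51 deg
```

Emit:
move_arm([
  {"tx":0.008,"ty":0.008,"tz":0,"ax":-1,"ay":1.5,"az":1.5,"jaw":120},
  {"tx":0.008,"ty":0.008,"tz":0,"ax":0,"ay":1,"az":1,"jaw":120},
  {"tx":0,"ty":0,"tz":0,"ax":0,"ay":0,"az":0,"jaw":120},
  {"tx":0,"ty":0,"tz":0,"ax":0,"ay":0,"az":0,"jaw":120},
])

```text
time: 17.85
tool_pos: [0.6389, -0.1708, 0.1145]
tool_rot: [-0.002, 0.999, 0.039, -0.002]
contact_force: [-1.1, 0.3, 0.3]
gripper_width: 0.528
```

```bash
python3 -c "
from h import *
plan(fix(0,-.085,.12),-85.97)"
```

```text
t 17.85 pos [ 0.6389 -0.1708  0.1145] yaw -85.53 F [-1.14  0.32  0.3 ] w 0.528
  need az 0.44 tx 0.0014 ty 0.0022 tz -0.0055  tilt ax -0.18 ay 0.25 deg
```

Emit:
move_arm([
  {"tx":0.001,"ty":0.002,"tz":0.015,"ax":0,"ay":0.2,"az":0.3,"jaw":120},
  {"tx":0,"ty":0,"tz":0.015,"ax":0,"ay":0,"az":0,"jaw":120},
  {"tx":0,"ty":0,"tz":0.015,"ax":0,"ay":0,"az":0,"jaw":120},
  {"tx":0,"ty":0,"tz":0.007,"ax":0,"ay":0,"az":0,"jaw":120},
  {"tx":0,"ty":0,"tz":0,"ax":0,"ay":0,"az":0,"jaw":120},
])

```text
time: 18.35
tool_pos: [0.6381, -0.1718, 0.0554]
tool_rot: [-0.003, 0.999, 0.037, -0.003]
contact_force: [0.0, -0.3, 0.8]
gripper_width: 0.529
```

```bash
python3 -c "
from h import *
plan(fix(0,-.085,.052),-85.97)
f=manip.grab_frame('wrist'); cv2.imwrite('pics/w7.png',f['color'][:,:,::-1])"
```

```text
t 18.35 pos [ 0.6381 -0.1718  0.0554] yaw -85.78 F [ 0.03 -0.35  0.78] w 0.529
  need az 0.19 tx 0.0023 ty 0.0013 tz 0.0034  tilt ax -0.32 ay 0.29 deg
```

View pics/w7.png

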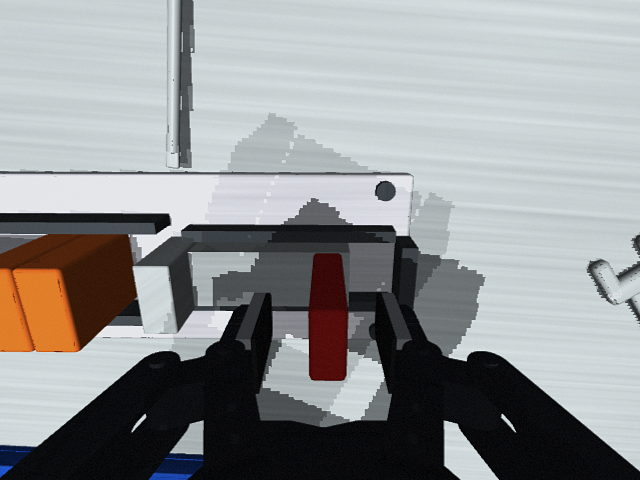

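The red handle is centred between the fingers at (328,315). Closing.

Emit:
move_arm([
  {"tx":0.001,"ty":0.001,"tz":0.003,"ax":-0.3,"ay":0.3,"az":0.2,"jaw":255},
  {"tx":0,"ty":0,"tz":0,"ax":0,"ay":0,"az":0,"jaw":255},
  {"tx":0,"ty":0,"tz":0,"ax":0,"ay":0,"az":0,"jaw":255},
  {"tx":0,"ty":0,"tz":0,"ax":0,"ay":0,"az":0,"jaw":255},
  {"tx":0,"ty":0,"tz":0,"ax":0,"ay":0,"az":0,"jaw":255},
  {"tx":0,"ty":0,"tz":0,"ax":0,"ay":0,"az":0,"jaw":255},
])

```text
time: 19.0
tool_pos: [0.64, -0.1733, 0.0536]
tool_rot: [0.001, 0.999, 0.035, 0.001]
contact_force: [0.3, -0.8, -2.3]
gripper_width: 0.153
```

```bash
python3 -c "
from h import *
plan(fix(0,-.085,.052),-85.97)"
```

```text
t 19.00 pos [ 0.64   -0.1733  0.0536] yaw -85.98 F [ 0.34 -0.79 -2.35] w 0.153
  need az -0.01 tx 0.0005 ty -0.0004 tz 0.0016  tilt ax 0.09 ay -0.16 deg
```

Emit:
move_arm([
  {"tx":0,"ty":-0.003,"tz":0,"ax":0,"ay":0,"az":0,"jaw":255},
  {"tx":0,"ty":-0.003,"tz":0,"ax":0,"ay":0,"az":0,"jaw":255},
  {"tx":0,"ty":-0.003,"tz":0,"ax":0,"ay":0,"az":0,"jaw":255},
  {"tx":0,"ty":-0.003,"tz":0,"ax":0,"ay":0,"az":0,"jaw":255},
  {"tx":0,"ty":-0.003,"tz":0,"ax":0,"ay":0,"az":0,"jaw":255},
  {"tx":0,"ty":0,"tz":0,"ax":0,"ay":0,"az":0,"jaw":255},
])

```text
time: 19.6
tool_pos: [0.6389, -0.1575, 0.0536]
tool_rot: [0.001, 0.999, 0.035, 0.002]
contact_force: [0.4, -1.9, -2.9]
gripper_width: 0.157
```

```bash
python3 -c "
from h import *
plan(fix(0,-.085+.0236,.0536),-85.97)"
```

```text
t 19.60 pos [ 0.6389 -0.1575  0.0536] yaw -85.98 F [ 0.35 -1.93 -2.94] w 0.157
  need az -0.01 tx 0.0005 ty -0.0081 tz 0.0000  tilt ax 0.14 ay -0.17 deg
```

Emit:
move_arm([
  {"tx":0,"ty":-0.002,"tz":0,"ax":0,"ay":0,"az":0,"jaw":255},
  {"tx":0,"ty":-0.002,"tz":0,"ax":0,"ay":0,"az":0,"jaw":255},
  {"tx":0,"ty":-0.002,"tz":0,"ax":0,"ay":0,"az":0,"jaw":255},
  {"tx":0,"ty":0,"tz":0,"ax":0,"ay":0,"az":0,"jaw":255},
])

```text
time: 20.0
tool_pos: [0.6385, -0.1511, 0.0537]
tool_rot: [0.001, 0.999, 0.035, 0.002]
contact_force: [0.7, -2.0, -2.8]
gripper_width: 0.159
```

```bash
python3 -c "
from h import *
plan(fix(0,-.085+.0236,.0536),-85.97)"
```

```text
t 20.00 pos [ 0.6385 -0.1511  0.0537] yaw -85.98 F [ 0.68 -2.02 -2.77] w 0.159
  need az -0.01 tx 0.0005 ty -0.0017 tz 0.0001  tilt ax 0.16 ay -0.18 deg
```

Emit:
move_arm([
  {"tx":0,"ty":-0.001,"tz":0,"ax":0,"ay":0,"az":0,"jaw":255},
  {"tx":0,"ty":-0.001,"tz":0,"ax":0,"ay":0,"az":0,"jaw":255},
  {"tx":0,"ty":-0.001,"tz":0,"ax":0,"ay":0,"az":0,"jaw":255},
])

```text
time: 20.3
tool_pos: [0.6383, -0.1492, 0.0537]
tool_rot: [0.002, 0.999, 0.035, 0.002]
contact_force: [1.9, -6.3, -2.9]
gripper_width: 0.154
```

```bash
python3 -c "
from h import *
plan(fix(0,-.085+.0236,.0536),-85.97)"
```

```text
t 20.30 pos [ 0.6383 -0.1492  0.0537] yaw -85.99 F [ 1.93 -6.31 -2.92] w 0.154
  need az -0.02 tx 0.0005 ty 0.0002 tz 0.0001  tilt ax 0.29 ay -0.19 deg
```

Emit:
move_arm([
  {"tx":0,"ty":-0.002,"tz":0,"ax":0,"ay":0,"az":0,"jaw":255},
  {"tx":0,"ty":-0.002,"tz":0,"ax":0,"ay":0,"az":0,"jaw":255},
])

```text
time: 20.5
tool_pos: [0.6383, -0.1493, 0.0538]
tool_rot: [0.006, 0.999, 0.035, 0.002]
contact_force: [1.6, -10.4, -4.3]
gripper_width: 0.152
```

```bash
python3 -c "
from h import *
plan(fix(0,-.085+.0236,.0536),-85.97)
f=manip.grab_frame('wrist'); cv2.imwrite('pics/w8.png',f['color'][:,:,::-1])
f=manip.grab_frame('top'); np.savez('t8.npz',**f); cv2.imwrite('pics/t8.png',cv2.resize(f['color'][170:240,258:438,::-1],None,fx=4.4,fy=4.4,interpolation=2))
f=manip.grab_frame('scene'); cv2.imwrite('pics/s8.png',cv2.resize(f['color'][210:340,190:420,::-1],None,fx=3.4,fy=3.4,interpolation=2))
print(manip.state()['contact_force'])"
```

```text
t 20.50 pos [ 0.6383 -0.1493  0.0538] yaw -86.03 F [  1.58 -10.36  -4.35] w 0.152
  need az -0.06 tx 0.0005 ty 0.0001 tz 0.0002  tilt ax 0.71 ay -0.25 deg
[  2.27247225 -10.49050868  -4.68148139]
```

View pics/w8.png

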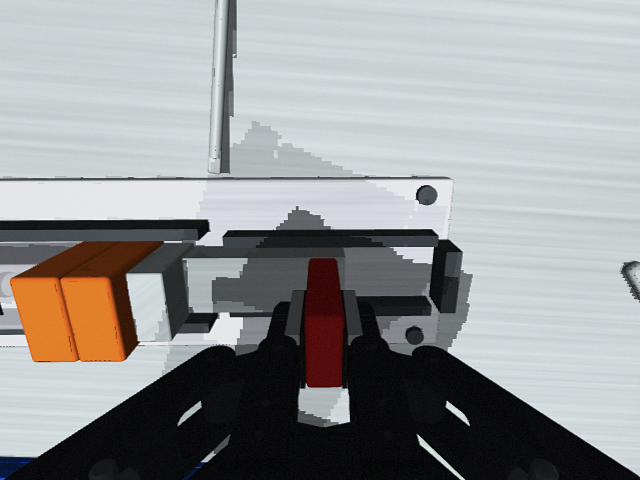

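View pics/t8.png

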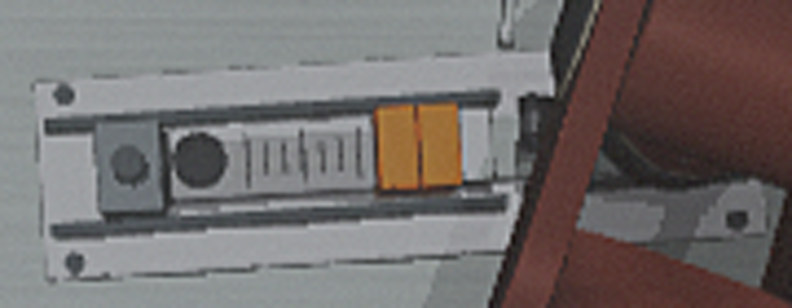

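View pics/s8.png

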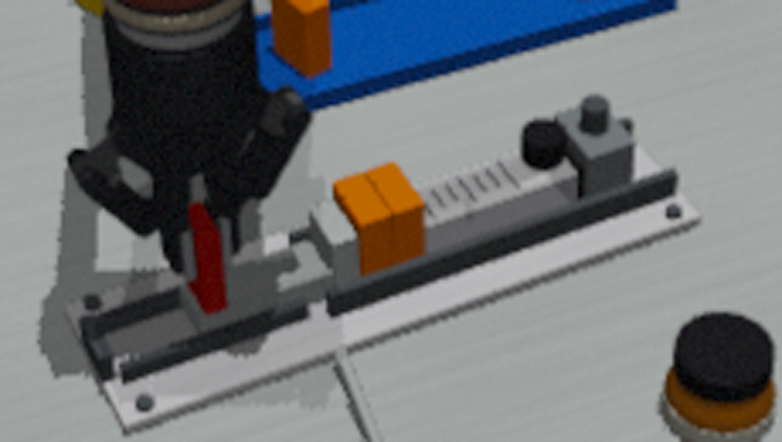

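Emit:
move_arm([
  {"tx":0,"ty":-0.003,"tz":0,"ax":0.3,"ay":0,"az":0,"jaw":255},
  {"tx":0,"ty":-0.003,"tz":0,"ax":0.3,"ay":0,"az":0,"jaw":255},
  {"tx":0,"ty":-0.003,"tz":0,"ax":0.3,"ay":0,"az":0,"jaw":255},
])

```text
time: 20.95
tool_pos: [0.6384, -0.1493, 0.0537]
tool_rot: [0.005, 0.999, 0.034, 0.003]
contact_force: [3.5, -13.0, -6.8]
gripper_width: 0.156
```

```bash
python3 -c "
from h import *
np.set_printoptions(precision=4,suppress=True)
plan(fix(0,-.085+.0236,.0536),-85.97)
f=manip.grab_frame('wrist'); np.savez('w9.npz',**f); im=f['color'][:,:,::-1].copy(); cv2.imwrite('pics/w9.png',im); cv2.imwrite('pics/w9c.png',cv2.resize(im[220:370,0:200],None,fx=4,fy=4,interpolation=2))
for i in range(6): print(manip.state()['contact_force'].round(2)); manip.grab_frame('top')
"
```

```text
t 20.95 pos [ 0.6384 -0.1493  0.0537] yaw -86.12 F [  3.47 -13.    -6.83] w 0.156
  need az -0.15 tx 0.0005 ty 0.0001 tz 0.0001  tilt ax 0.61 ay -0.37 deg
[  2.58 -12.77  -6.39]
[  2.96 -12.59  -6.08]
[  3.77 -12.56  -5.2 ]
[  2.77 -12.85  -5.29]
[  2.88 -12.81  -5.75]
[  3.52 -12.84  -6.01]
```

View pics/w9c.png

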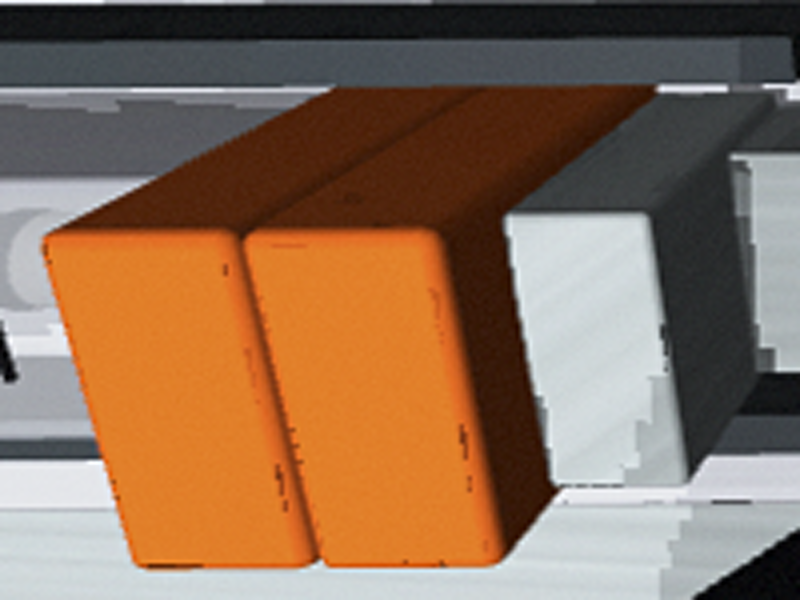

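The wrist crop shows both spacers upright and the jaw plate up against the second one. Numeric check of jaw travel against the stop:

```bash
python3 -c "
from h import *
np.set_printoptions(precision=4,suppress=True)
f=dict(np.load('w9.npz'))
c,s=np.cos(np.radians(YAW)),np.sin(np.radians(YAW))
def fx(L,z):
    uv=(np.array(L,float)+.5)/4-.5+[0,220]
    P=unproj(f,uv,z)[:,:2]-O
    return np.c_[P@[c,s],P@[-s,c]]
print('sp2 -y top edge',fx([(437,230),(500,562)],.065))
print('sp1/2 joint',fx([(241,232),(318,562)],.065))
print('sp1 +y edge',fx([(45,235),(137,565)],.065))
print('plate face edge',fx([(507,213),(555,486)],.054),'plate back edge',fx([(648,213),(687,485)],.054))
t=dict(np.load('t8.npz'))
g=lambda L:(np.array(L)+.5)/4.4-.5+np.array([258,170])
P=unproj(t,g([(376,147),(418,147),(461,145)]),.065)[:,:2]-O; print('top view edges y',P@[-s,c],'x',P@[c,s])
P=unproj(t,g([(493,145)]),.054)[:,:2]-O; print('plate back',P@[-s,c])
"
```

```text
sp2 -y top edge [[ 0.0197  0.0235]
 [-0.0189  0.0238]]
sp1/2 joint [[ 0.0196  0.0427]
 [-0.0188  0.0431]]
sp1 +y edge [[ 0.0194  0.062 ]
 [-0.019   0.0623]]
plate face edge [[ 0.0168  0.0226]
 [-0.0169  0.0228]] plate back edge [[ 0.0167  0.0076]
 [-0.0169  0.0078]]
top view edges y [0.0647 0.0447 0.0241] x [ 0.0009 -0.0004 -0.0007]
plate back [0.0078]
```

```bash
python3 -c "
from h import *
s=manip.state(); print(s['time'],s['contact_force'],s['gripper_width']); print(manip.job_done())"
```

```text
21.3 [  3.31833459 -12.98192066  -5.1471324 ] 0.15778758278305327
the job is handed in; nothing more can be done
None
```

I filled the gap with two orange spacers and handed the job in at 21.3 s, with the gripper holding the red handle and pushing the jaw in at about 13 N. I slid the first spacer against the flowmeter and the second against the first.

**Last checks:**
- **Push:** the reading held between 12.6 and 13.0 N over the last checks before hand-in.
- **Jaw travel:** images put it at about 23–24 mm and the arm's own motion at about 24 mm, so the jaw is on the row and not on its 26 mm stop. The margin is only about 2 mm.
- **Spacers:** both stand upright and square, within about 1 mm of the centre line.

**Disagreements and limits:**
- The wrist and top cameras differ by about 0.5–2.5 mm on where the spacers sit along the channel.
- There is also a side force of about 3 N and a vertical force of about 5 N on the wrist.
- I inferred the force of the flowmeter on the seal head from the push; I did not measure it.
- I did not re-measure the other things on the bench at the end, but the arm never went near any of them except the loose knob in the tray, which it did not touch.

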